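# Slide the loaded tote over the lip into the drying rack

## Task

Take the wooden tote by its grip bar and slide it from the low shelf into the drying rack without carrying it: raise only its nose over the lip, the tail staying down on the shelf and nothing catching hard, and slide it on over the lip. Press it gently against the sprung buffer at the back, never driving the buffer to its end, until the tote's tail drops down behind the lip and it sits flat, held between lip and buffer; then let go. The ring and the jar riding in it must stay standing, and the things on the table around the rack must be left alone.

Things in the scene. Friction and masses are not known exactly. Their poses are not given: they have to be found in the camera images.
- rack: Fixed plywood drying rack; origin on the table, on its centre line, at the nominal front of the lip; +x = slide-in direction. Side guides 138 mm apart, tops 68 mm above the table, x = 15 to 240 mm, flared mouth from x = -30. Between them an insert: lip 8 mm long in x, top at z = 50 mm, then a floor at z = 45 mm. The insert (lip, floor, buffer) is set off by -12 to +12 mm in x, unmeasured: feel it.
- rack_home (a point): Fixed point on the rack, on its centre line, 98 mm past the rack's origin in x, 45 mm above the table (floor height): where the middle of the tote's underside is when home (tail against the lip's rear face), but for the insert's unmeasured shift of -12 to +12 mm along x. Axes as the rack.
- buffer (a joint): Sprung rubber bar, 70 mm wide, 20 mm high, centred at z = 60 mm, at the insert's back. Value: m pushed in; 0 free, 0.012 hard end; spring 1.5 N/mm. Free face 176.5 mm behind the lip's rear face; the tote is 180 mm long, so it must press 3.5 mm (5 N plus its own friction) before the tail drops behind the lip, and stays 3.5 mm in. Over 9 mm (13.5 N) counts as driven to its end.
- low_shelf: Fixed plywood shelf before the lip, 232 mm along the rack's x, 136 mm wide, same axes as the rack, top face 44 mm above this origin (underside centre). Its height differs each time: the lip's top is 6 to 10 mm above it. Gap between shelf and lip 4 to 28 mm.
- tote_center (a point): Centre of the loose wooden tote on the shelf: tray 180 x 130 x 30 mm, square bottom edges, with a grip bar along x over its middle. Point 46.5 mm above its underside; +x = nose, towards the rack. Bar: 158 mm long, 14 mm wide in y, 20.5 to 46.5 mm above this point, on posts at x = +-72 mm. About 0.7 kg loaded; the load stands in the tail half, so held near x = +40 mm the nose rises first.
- tote: The same tote; origin in the middle of its underside, 46.5 mm below point tote_center. The load takes up x = -85 to -5 mm; nothing stands in the nose half.
- tote_tail (a point): Middle of the tote's bottom tail edge (x = -90 mm, on the underside). Its axes are the tote's.
- ring_center (a point): Centre of the loose dried grey ring, 70 mm over all, 18 mm thick, on a foot 34 x 26 mm, 77 mm high in all; it stands in the tote's tail half on one side of the bar (either side). About 0.12 kg. Point 38.5 mm above its underside.
- jar_center (a point): Centre of the loose capped jar, 38 mm diameter, 60 mm high, standing in the tote's tail half on the other side of the bar. About 0.16 kg. Point 30 mm above its underside.
- basin: Loose round blue basin, 140 mm across, 65 mm high, beside the rack on the table; origin under its centre. Leave alone.
- scissors_center (a point): Loose scissors about 150 mm long, flat on the table beside the low shelf. Leave alone.
- carton: Loose small cardboard box 90 x 65 x 50 mm on the table; origin under its centre. Leave alone.
Things that resemble listed ones, but are neither listed nor needed, are in the scene too. There is more than one size of the part that bears ring_center; the job needs the middle-sized.

How it is judged:
On the way:
1. the tote slides over the step: it bears on the rack while its tail is still well in front of the lip (contact force between tote and rack above 0.2 N and x of tote_center in the frame of rack between -0.09 and 0.03 m), for 0.1 s.
At the end, for the whole second after the job is handed in: Tote flat in the rack (0.015 rad), tail edge behind the lip and within 2.5 mm of the insert's floor, centre within 10 mm of the centre line and 82 to 114 mm past the rack's origin, at rest; buffer pressed in 1.8 to 5.5 mm; ring and jar upright (0.12 rad) in the tote (x of tote_center in the frame of rack between 0.082 and 0.114 m and y of tote_center in the frame of rack between -0.01 and 0.01 m and z of tote_tail in the frame of rack below 0.0475 m and angle between tote_center's own z axis and vertical below 0.015 rad and value of joint buffer between 0.0018 and 0.0055 m and linear speed of tote below 0.01 m/s and angle between each of ring_center, jar_center's own z axis and vertical below 0.12 rad and x of ring_center in the frame of tote_center between -0.09 and 0.09 m and y of ring_center in the frame of tote_center between -0.065 and 0.065 m and z of each of ring_center, jar_center in the frame of tote_center below 0.02 m and x of jar_center in the frame of tote_center between -0.09 and 0.09 m and y of jar_center in the frame of tote_center between -0.065 and 0.065 m); the robot touches nothing.
It fails at once if the buffer is driven to its end (pressed in more than 9 mm) (value of joint buffer above 0.009 m).
It fails at once if the nose catches hard on the lip or mouth of the rack (more than 30 N) (x of tote_center in the frame of rack below -0.06 m and contact force between tote and rack above 30 N).
It fails at once if the tote is carried: its tail lifted more than 6 mm off the low shelf before the nose is over the lip, or later more than 20 mm above the lip's top ((x of tote_center in the frame of rack below -0.06 m and z of tote_tail in the frame of low_shelf above 0.05 m) or z of tote_tail in the frame of rack above 0.07 m).
It fails at once if ring or jar tips over (more than 0.5 rad) (angle between any of ring_center, jar_center's own z axis and vertical above 0.5 rad).
It fails at once if basin, scissors or carton is moved by more than 15 mm (distance of any of basin, scissors_center, carton from where it was at the start of the episode above 0.015 m).
It also fails if it takes over 67 s, if anything falls off the work surface, if the arm or the gripper's body presses on something with over 40 N, if the wrist force passes 120 N, or if a joint passes its speed limit or range.

## Robot

A 6-joint arm with a two-finger parallel gripper is mounted at the origin on the work surface. World frame = base frame: x ahead of the robot, y to its left, z up, the work surface at z = 0. Lengths are in m, angles in rad, forces in N, time in s.
With the tool pointing down it reaches from about 0.325 to 0.875 m from the base axis. Payload 4.4 kg.
Tool frame: the origin (TCP) lies at the very end of the fingers, on their centre line; the grasp point (between the pads) lies 19 mm behind it; z points along the fingers, x is the direction in which the jaws open and shut, and the axes are right-handed (so a half turn about z gives the same grasp; the last joint's range is limited). The gripper opens to 85 mm and grips with 20 to 120 N. Pads are 22 mm wide; open, the fingers measure 114 mm over their backs; the gripper's body (76 mm by 85 mm) begins 54 mm behind the grasp point. The pads swing forward as they close: fully open they stand 13 mm farther back than shut.
Start: joints at [-1.381, 0.207, 1.542, -0, 1.393, -0.15], TCP at [0.192, -0.542, 0.231] pointing down, gripper open.
Joint ranges: [-2.73, 2.73], [-0.86, 2.22], [0.23, 2.46], [-1.11, 4.25], [0.08, 2.63], [-2.82, 2.82]. Speed limits (rad/s): [2.79, 2.79, 3.14, 3.14, 3.14, 3.14].

## Interface

Orientations are given as a unit quaternion [x, y, z, w].
In Python, from rig import * gives the robot as it stands. The module is installed in compiled form; this text tells all that it offers.
- The arm moves only by the tool arm_command, never from a script. Its argument "moves" is a list of rows, each a list of 3 entries, a list of its own where there are three numbers: the shift along the tool's x, y, z in cm, then the turn, a rotation vector about the tool's x, y, z in degrees, then the gripper command: -1 is fully open, 1 is shut, values between are in proportion. In form: [[[tx, ty, tz], [rx, ry, rz], claw], ...]. A call has exactly 10 rows; each row is the pose to reach, as a shift and turn from the pose measured when the call began, along the tool's axes at that moment; what a row does not reach only later rows make up. A row lasts 1/8 s, in which the tool goes at most 62.5 mm and 10.7 degrees, less where a joint would pass 70% of its speed; a pose out of reach is approached as far as the arm can. A call with a gripper value outside its range is refused whole. The fingers move at their own pace and stop on an object; the grip force is fixed at half the most. Time passes only in rows, so rows that repeat a pose let the fingers close, or fill a call up. It gives the time, the measured TCP pose, the force and the opening at its end, in the units of the state.
- sense(): the state, without advancing time (a new reading comes with each control period).
- get_image(name): name is "side" or "top"; returns a dict with "img" (400x640x3 uint8, red, green, blue), "fx", "fy", "cx", "cy" (pixels), "view" (4x4, takes a point from world to camera coordinates). Camera axes: x right, y down, z forward; pixel columns grow to the right and rows downward; lengths in m; the calibration is good to about 2 mm. A picture is of the moment at which its call begins. There is no depth.
- hand_in(): hands the job in, once; it reports no verdict.
The state is a dict: "time": time; "joint_positions": joint angles; "qvel": joint speeds; "joint_efforts": joint torques, N m; "position": TCP position; "ee_rot": TCP orientation; "contact_force": force on the tool from outside, world axes, zero at the start; "ft_torque": the same for the moment, N m; "opening": finger opening in m.
Only numpy, scipy, OpenCV 4.12 (cv2) and the standard library are available. Lean on these libraries where they do the work, as an engineer would, in place of code of your own. Each camera call takes 0.05 s, during which the arm holds its last target.

## Working session

There is one attempt and no reset: what is moved stays moved. The work goes in short steps, Python scripts to look and compute and a tool call to move; the robot and the scene stay as the last step left them, time stands still between calls to the robot, and variables do not carry over. Pictures are saved under pics/ and viewed, and the job is handed in when it is done.

Besides the shell and the picture viewer there is one more tool, called after "Request:" as a command line: name --argument value ..., lists and objects as JSON in quotes. arm_command: Moves the arm, as the interface text tells. Its arguments: {"type":"object","properties":{"moves":{"type":"array","items":{"type":"array"}}},"required":["moves"]}

```bash
mkdir -p pics; python3 - <<'E'
from rig import *
import cv2,numpy as np
s=sense(); print({k:np.round(v,4) for k,v in s.items()})
for n in("side","top"):
    d=get_image(n); cv2.imwrite(f"pics/{n}0.png",d["img"][:,:,::-1]); print(n,d["fx"],d["fy"],d["cx"],d["cy"],np.round(d["view"],4).tolist())
E
```

```text
{'time': np.float64(0.0), 'joint_positions': array([-1.3805,  0.2075,  1.543 ,  0.    ,  1.3936, -0.1505]), 'qvel': array([-0.    ,  0.0006, -0.0001, -0.0018, -0.0005, -0.0007]), 'joint_efforts': array([-1.00000e-04, -3.83036e+01, -2.91593e+01, -4.00000e-04,
        1.05000e-02, -0.00000e+00]), 'position': array([ 0.192 , -0.5411,  0.2301]), 'ee_rot': array([ 0.8168, -0.577 , -0.0009, -0.0009]), 'contact_force': array([-0.4554, -0.6275, -0.7678]), 'ft_torque': array([-0.0078, -0.0008,  0.0074]), 'opening': np.float64(0.0855)}
side 364.10239357278476 364.10239357278476 314.8956900813854 197.77264024905068 [[0.9988, -0.0477, 0.0119, -0.5539], [-0.0123, -0.476, -0.8794, 0.075], [0.0476, 0.8781, -0.476, 0.6938], [0.0, 0.0, 0.0, 1.0]]
top 375.91363165941726 375.91363165941726 321.28978332224466 200.32013112472046 [[-0.0193, -0.9995, -0.0262, -0.0061], [-0.9815, 0.0239, -0.1899, 0.5698], [0.1905, 0.022, -0.9814, 0.7033], [0.0, 0.0, 0.0, 1.0]]
```

View pics/side0.png

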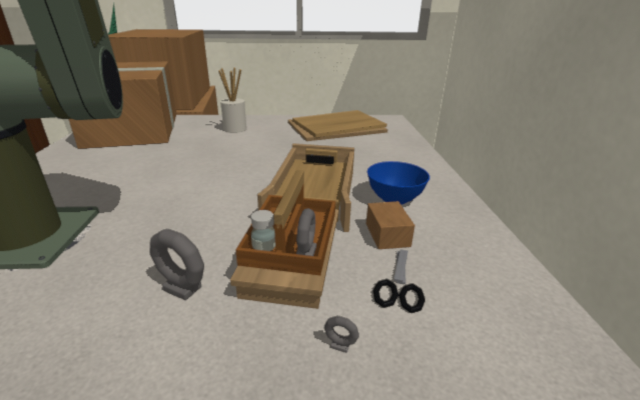

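View pics/top0.png

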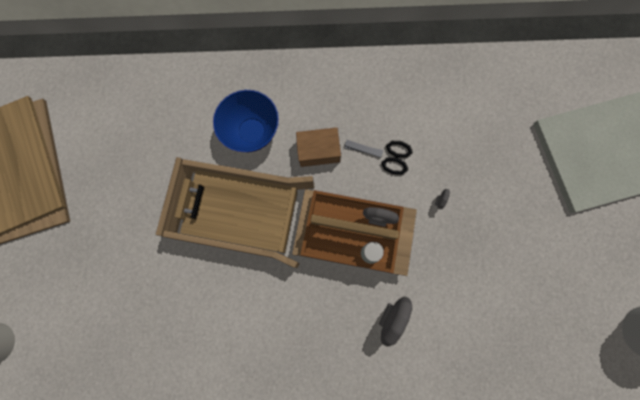

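```bash
python3 - <<'E'
import cv2
a=cv2.imread("pics/top0.png")[145:295,150:430]; cv2.imwrite("pics/tc.png",cv2.resize(a,(784,420),interpolation=cv2.INTER_CUBIC))
a=cv2.imread("pics/side0.png")[135:310,225:435]; cv2.imwrite("pics/sc.png",cv2.resize(a,(720,600),interpolation=cv2.INTER_CUBIC))
E
```

```text
(no output)
```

View pics/tc.png

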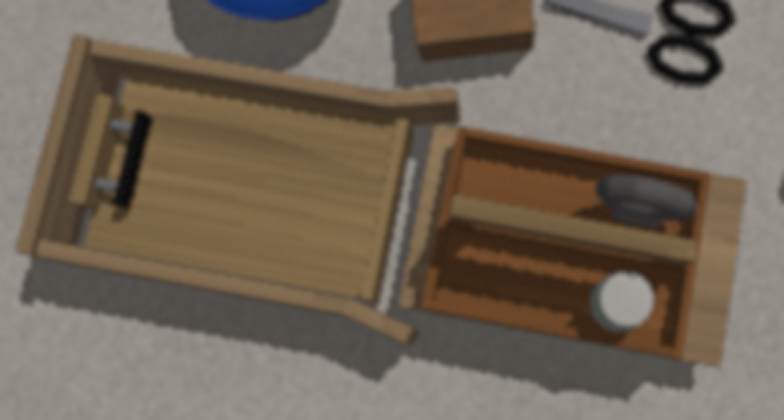

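View pics/sc.png

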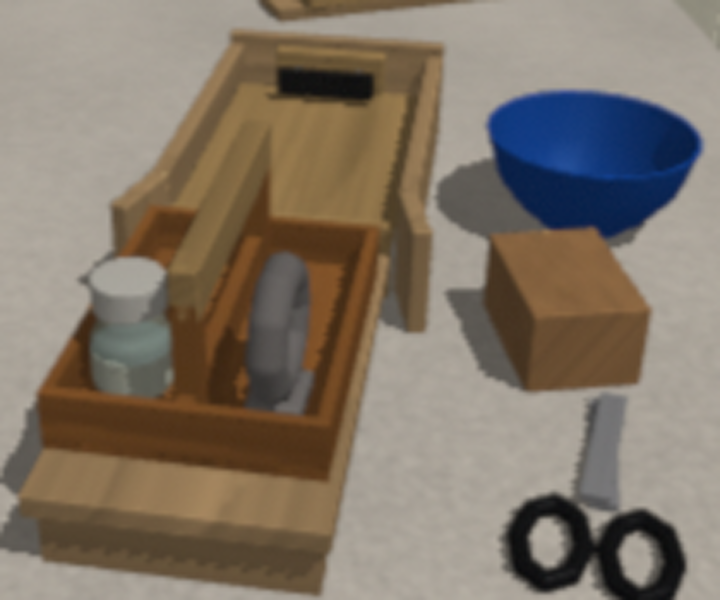

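```bash
cat > h.py <<'E'
import numpy as np
V={"top":(375.91363,321.28978,200.32013,np.array([[-0.0193,-0.9995,-0.0262,-0.0061],[-0.9815,0.0239,-0.1899,0.5698],[0.1905,0.022,-0.9814,0.7033]])),
"side":(364.10239,314.89569,197.77264,np.array([[0.9988,-0.0477,0.0119,-0.5539],[-0.0123,-0.476,-0.8794,0.075],[0.0476,0.8781,-0.476,0.6938]]))}
def bp(cam,u,v,z):
    f,cx,cy,M=V[cam]; R=M[:,:3]; t=M[:,3]
    d=R.T@np.array([(u-cx)/f,(v-cy)/f,1]); o=-R.T@t
    return o+d*(z-o[2])/d[2]
def pr(cam,p):
    f,cx,cy,M=V[cam]; c=M[:,:3]@np.asarray(p)+M[:,3]; return np.array([cx+f*c[0]/c[2],cy+f*c[1]/c[2]])
E
python3 - <<'E'
from h import *
c=lambda u,v:(150+u/2.8,145+v/2.8)
s=lambda u,v:(225+u*210/720,135+v*175/600)
P={"bar nose":(c(453,208),.135),"bar tail":(c(695,248),.135),"nl":(c(460,128),.072),"nr":(c(425,308),.072),"tl":(c(708,175),.072),"tr":(c(685,357),.072),
"shelf t l":(c(745,181),.042),"shelf t r":(c(720,364),.042),"shelf n l":(c(435,124),.042),"shelf n r":(c(402,305),.042),
"lip fl":(c(408,122),.05),"lip fr":(c(377,300),.05),"lip rl":(c(394,122),.05),"lip rr":(c(358,294),.05),
"gl inner start":(c(392,104),.068),"gl in end":(c(92,52),.068),"gr in start":(c(345,297),.068),"gr end":(c(45,243),.068)}
for k,(a,z) in P.items(): print(k,np.round(bp("top",*a,z)[:2]*1000,1))
S={"bar tail l":(s(168,278),.135),"bar tail r":(s(195,278),.135),"bar nose l":(s(240,122),.135),"bar nose r":(s(270,122),.135),"tl":(s(330,440),.072),"tr":(s(42,395),.072)}
for k,(a,z) in S.items(): print("side",k,np.round(bp("side",*a,z)[:2]*1000,1))
E
```

```text
bar nose [519.9  -2.7]
bar tail [ 491.1 -154.4]
nl [585.8  -5.4]
nr [460.3  20.6]
tl [ 548.  -177.7]
tr [ 423.9 -154.8]
shelf t l [ 548. -210.]
shelf t r [ 418.6 -183.9]
shelf n l [596.   14.2]
shelf n r [464.2  39.3]
lip fl [596.1  33.4]
lip fr [467.7  56.2]
lip rl [596.4  43.6]
lip rr [472.2  69.7]
gl inner start [605.5  43.1]
gl in end [650.1 261.9]
gr in start [469.2  76.2]
gr end [511.3 288.1]
side bar tail l [ 487.7 -158.6]
side bar tail r [ 498.7 -158.9]
side bar nose l [517.2  -2.9]
side bar nose r [532.8  -3.2]
side tl [ 553.9 -187. ]
side tr [ 429.8 -151.9]
```

```bash
cat >> h.py <<'E'
import cv2
def tf(p,l):
    x,y,yaw,z=p; c,s=np.cos(yaw),np.sin(yaw); return np.array([x+c*l[0]-s*l[1],y+s*l[0]+c*l[1],z+l[2]])
def draw(img,cam,p,lines,col,sc,off):
    for a,b in lines:
        q=[tuple(int(round(16*((w-o)*sc))) for w,o in zip(pr(cam,tf(p,l))+.5,off)) for l in(a,b)]
        cv2.line(img,q[0],q[1],col,1,cv2.LINE_AA,4)
def box(x0,x1,y0,y1,z0,z1,bot=True):
    L=[]
    for z in ([z0,z1] if bot else [z1]):
        c=[(x0,y0,z),(x1,y0,z),(x1,y1,z),(x0,y1,z)]; L+=[(c[i],c[(i+1)%4]) for i in range(4)]
    if bot: L+=[((x,y,z0),(x,y,z1)) for x in(x0,x1) for y in(y0,y1)]
    return L
TOTE=box(-.09,.09,-.065,.065,0,.03)+box(-.079,.079,-.007,.007,.067,.093)
def overlay(name,img,cam,rack,tote,shelf,ins,crop,sc):
    u0,v0,u1,v1=crop; a=cv2.resize(img[v0:v1,u0:u1],None,fx=sc,fy=sc,interpolation=cv2.INTER_CUBIC)
    if rack is not None:
        draw(a,cam,rack,[((.015,s*.069,.068),(.24,s*.069,.068)) for s in(1,-1)]+box(ins,ins+.008,-.069,.069,.05,.05,False)+box(ins+.008+.1765,ins+.19,-.035,.035,.05,.07),(0,255,0),sc,(u0,v0))
    if tote is not None: draw(a,cam,tote,TOTE,(255,255,0),sc,(u0,v0))
    if shelf is not None: draw(a,cam,shelf,box(-.116,.116,-.068,.068,0,.0,False),(255,0,255),sc,(u0,v0))
    cv2.imwrite(name,a)
E
cat > o1.py <<'E'
from h import *
yaw=np.radians(78.6); z=.042
d=np.array([np.cos(yaw),np.sin(yaw)]); n=np.array([-d[1],d[0]])
R=np.array([537.3,59.6])/1000-.015*d-0*n
rack=(R[0],R[1],yaw,0)
tote=(.5045,-.0793,yaw,z)
sh=(.5067,-.085,yaw,z)
T=np.array(tote[:2])-R; print(R,"tote in rack",T@d,T@n)
overlay("pics/ot.png",cv2.imread("pics/top0.png"),"top",rack,tote,sh,0.0,(150,145,430,295),2.8)
overlay("pics/os.png",cv2.imread("pics/side0.png"),"side",rack,tote,sh,0.0,(225,135,375,310),3.4)
E
python3 o1.py
```

```text
[0.53433514 0.04489593] tote in rack -0.12764282691939252 0.004698289948931921
```

View pics/ot.png

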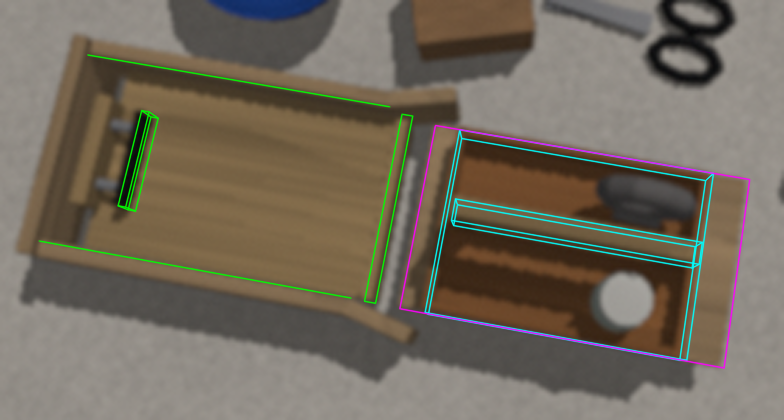

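View pics/os.png

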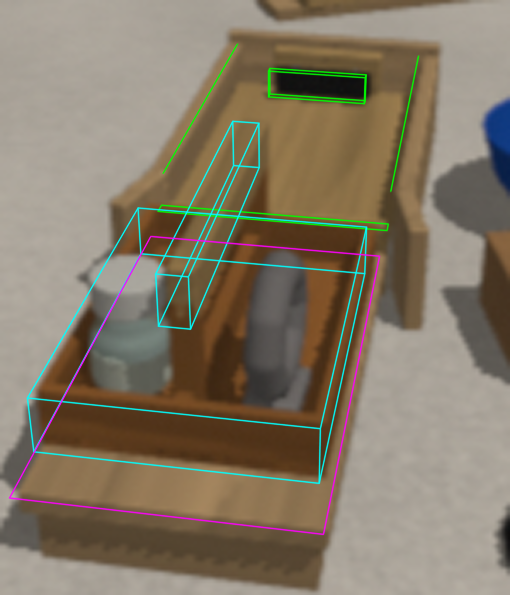

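```bash
python3 - <<'E'
import cv2
S=cv2.imread("pics/side0.png");T=cv2.imread("pics/top0.png")
def c(n,I,u0,v0,u1,v1,s):
    a=cv2.resize(I[v0:v1,u0:u1],None,fx=s,fy=s,interpolation=cv2.INTER_LANCZOS4)
    for u in range(u0-u0%10+10,u1,10):
        cv2.line(a,((u-u0)*s,0),((u-u0)*s,6),(255,255,255),1); cv2.putText(a,str(u),((u-u0)*s-10,16),0,.35,(255,255,255),1)
    for v in range(v0-v0%10+10,v1,10):
        cv2.line(a,(0,(v-v0)*s),(6,(v-v0)*s),(255,255,255),1); cv2.putText(a,str(v),(8,(v-v0)*s+4),0,.35,(255,255,255),1)
    cv2.imwrite(n,a)
c("pics/z1.png",S,230,190,350,290,6)
c("pics/z2.png",S,250,140,370,230,6)
c("pics/z3.png",T,280,180,420,280,5)
c("pics/z4.png",T,150,150,310,270,5)
E
```

```text
(no output)
```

View pics/z1.png

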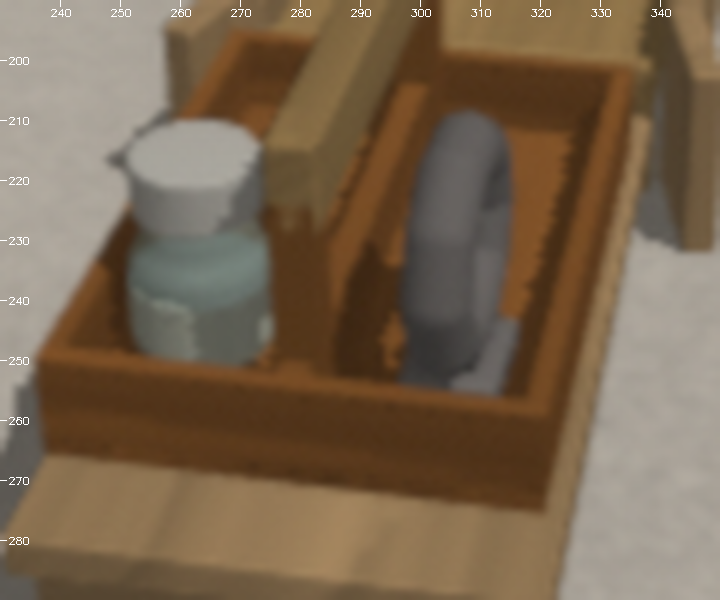

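View pics/z2.png

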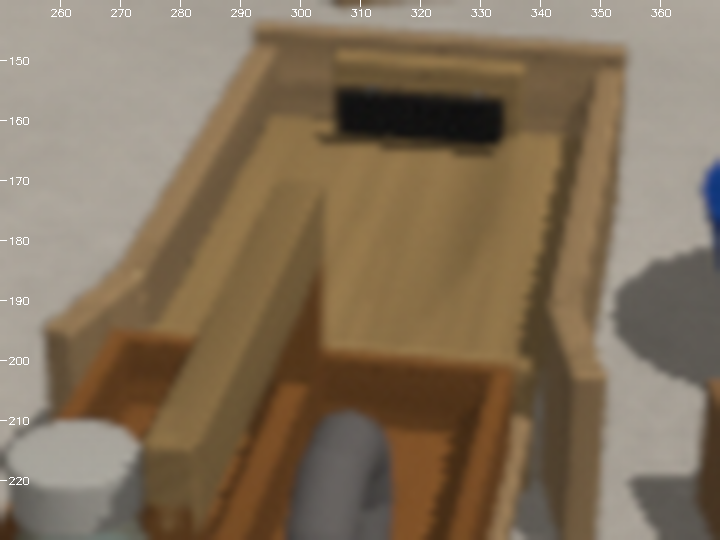

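View pics/z3.png

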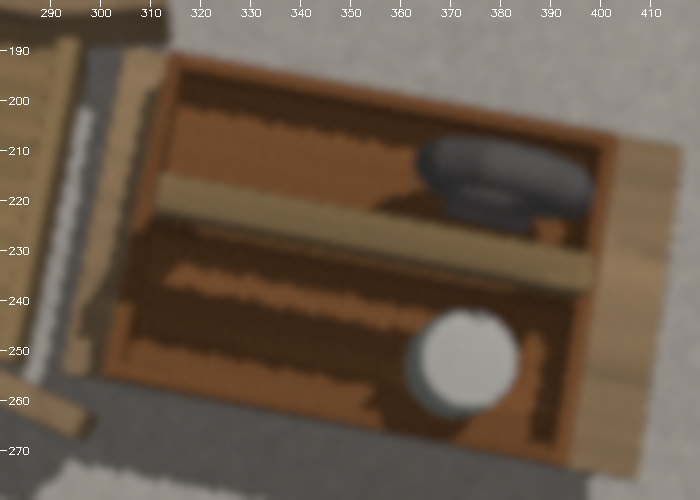

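View pics/z4.png

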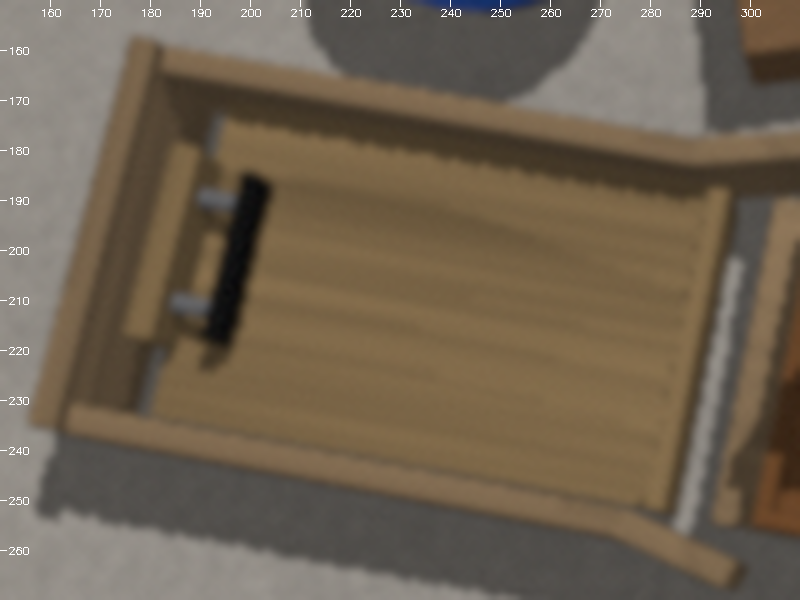

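```bash
cat > fit.py <<'E'
from h import *
from scipy.optimize import least_squares
# obj,cam,u,v,local,  mask (use u, use v)
A=[]
def a(o,c,u,v,l): A.append((o,c,u-.5,v-.5,l))
a('t','side',321,275,(-90,-65,0));a('t','side',238,265.5,(-90,65,0));a('t','side',321.3,258.5,(-90,-65,30));a('t','side',236.5,248.5,(-90,65,30))
a('t','side',335.5,201,(90,-65,30));a('t','side',269,195,(90,65,30))
a('t','side',275,215,(-79,7,93));a('t','side',282.8,215.5,(-79,-7,93));a('t','side',295.8,170,(79,7,93));a('t','side',304.2,170.3,(79,-7,93))
a('t','top',315,191,(90,-65,30));a('t','top',300.5,255,(90,65,30));a('t','top',394,273.4,(-90,65,30));a('t','top',403,207,(-90,-65,30))
a('t','top',312,214.4,(79,-7,93));a('t','top',311,223,(79,7,93));a('t','top',398.4,230.4,(-79,-7,93));a('t','top',397,238.4,(-79,7,93))
a('l','side',295.8,148,(240,69,68));a('g','side',273.8,185.8,(15,69,68));a('l','side',350,151.7,(240,-69,68));a('g','side',342.2,190.8,(15,-69,68))
a('l','top',183,165,(240,-69,68));a('l','top',288,182.6,(15,-69,68));a('l','top',165,230.4,(240,69,68));a('l','top',274,251.4,(15,69,68))
for u,v,y in((306.5,155,35),(333.5,156.3,-35)): a('i','side',u,v,(184.5,y,70))
for u,v,y in((306.3,162.5,35),(333.2,164,-35)): a('i','side',u,v,(184.5,y,50))
a('f','top',296.6,188,(0,0,50));a('f','top',283.4,252,(0,0,50));a('f','top',292.4,188,(8,0,50));a('f','top',279,251,(8,0,50))
def res(p,full=False):
    rack=p[:3];tote=p[3:6];zs,ins=p[6],p[7];off={"side":p[8:11],"top":p[11:14]}
    r=[]
    for o,c,u,v,l in A:
        l=np.array(l)/1000
        if o=='t': q=tf((*tote,zs),l)
        elif o in'gl': q=tf((*rack,0),l)
        else: q=tf((*rack,0),l+[ins,0,0])
        if o in 'fl':
            # line feature: distance only
            e=np.array([0,.01,0]) if o=='f' else np.array([.01,0,0])
            q2=tf((*rack,0),l+e+([ins,0,0] if o=='f' else 0))
            w1=pr(c,q+off[c]);w2=pr(c,q2+off[c]);t=w2-w1;t/=np.linalg.norm(t)
            d=w1-[u,v]; r.append(d[0]*-t[1]+d[1]*t[0]); r.append(0)
        else: r+=list(pr(c,q+off[c])-[u,v])
    r=np.array(r)
    if full: return r
    return np.r_[r/.5, p[8:]/.0015,(zs-.042)/.0012,ins/.01]
p0=np.r_[.534,.045,np.radians(78.6),.5045,-.0793,np.radians(78.6),.042,0,np.zeros(6)]
if __name__=="__main__":
    s=least_squares(res,p0,loss='soft_l1');p=s.x; np.save("p.npy",p)
    print(np.round(p*1000,1),np.degrees(p[[2,5]]))
    for (o,c,u,v,l),e in zip(A,res(p,True).reshape(-1,2)): print(o,c,l,np.round(e,2))
    yaw=p[2];d=np.array([np.cos(yaw),np.sin(yaw)]);n=np.array([-d[1],d[0]]);T=p[3:5]-p[:2];print("tote in rack",T@d,T@n)
    C=np.linalg.inv(s.jac.T@s.jac);print(np.round(np.sqrt(np.diag(C))*1000,2))
E
python3 fit.py
```

```text
[ 5.3550e+02  4.3200e+01  1.3674e+03  5.0780e+02 -7.5600e+01  1.3616e+03
  4.0500e+01  5.4000e+00  1.6000e+00  1.8000e+00  5.0000e-01 -1.6000e+00
 -1.8000e+00 -2.5000e+00] [78.34562944 78.01479699]
t side (-90, -65, 0) [0.09 0.24]
t side (-90, 65, 0) [0.14 0.05]
t side (-90, -65, 30) [0.19 0.76]
t side (-90, 65, 30) [-0.13  1.34]
t side (90, -65, 30) [-0.1  -0.13]
t side (90, 65, 30) [-0.23 -0.01]
t side (-79, 7, 93) [-1.22 -1.11]
t side (-79, -7, 93) [ 0.51 -0.7 ]
t side (79, 7, 93) [ 0.68 -0.23]
t side (79, -7, 93) [-0.12  0.06]
t top (90, -65, 30) [-1.42 -0.59]
t top (90, 65, 30) [0.09 0.13]
t top (-90, 65, 30) [-0.69 -0.33]
t top (-90, -65, 30) [ 0.52 -0.19]
t top (79, -7, 93) [-0.31  0.48]
t top (79, 7, 93) [-0.82 -0.52]
t top (-79, -7, 93) [0.71 0.78]
t top (-79, 7, 93) [0.91 0.55]
l side (240, 69, 68) [0.13 0.  ]
g side (15, 69, 68) [ 0.43 -0.22]
l side (240, -69, 68) [-0.66  0.  ]
g side (15, -69, 68) [-1.03  0.25]
l top (240, -69, 68) [0.59 0.  ]
l top (15, -69, 68) [-0.27  0.  ]
l top (240, 69, 68) [-0.07  0.  ]
l top (15, 69, 68) [0.48 0.  ]
i side (184.5, 35, 70) [-0.82 -0.24]
i side (184.5, -35, 70) [0.5  0.43]
i side (184.5, 35, 50) [-0.62 -0.2 ]
i side (184.5, -35, 50) [0.5  0.33]
f top (0, 0, 50) [0.29 0.  ]
f top (0, 0, 50) [0.12 0.  ]
f top (8, 0, 50) [0.05 0.  ]
f top (8, 0, 50) [-0.4  0. ]
tote in rack -0.12192387190427587 0.003161141645427491
[2.09 3.03 4.31 1.91 2.26 3.01 0.89 2.21 1.9  2.24 0.89 1.9  2.24 2.73]
```

```bash
cat >> h.py <<'E'
from scipy.spatial.transform import Rotation as Ro
try: P=np.load("p.npy")
except Exception: P=None
RY=np.radians(78.35); D=np.array([np.cos(RY),np.sin(RY),0]); N=np.array([-D[1],D[0],0]); R0=np.array([.5355,.0432,0])
def Rt(pitch):  # deg nose-up
    b=np.column_stack([-N,-D,[0,0,-1]]); return Ro.from_matrix(b)*Ro.from_rotvec([np.radians(pitch),0,0])
def goal(pos,pitch=0):
    from rig import sense
    s=sense(); R=Ro.from_quat(s["ee_rot"]); 
    t=R.inv().apply(np.asarray(pos)-s["position"]); r=(R.inv()*Rt(pitch)).as_rotvec(degrees=True)
    print("shift cm",np.round(t*100,2),"turn",np.round(r,1))
def rackxyz(w): 
    v=np.asarray(w)-R0; return np.array([v@D,v@N,v[2]])
def world(r): return R0+r[0]*D+r[1]*N+np.array([0,0,r[2]])
def st():
    from rig import sense
    s=sense(); e=(Rt(0).inv()*Ro.from_quat(s["ee_rot"])).as_rotvec(degrees=True)
    f=s["contact_force"];m=s["ft_torque"]
    print("t",round(float(s["time"]),2),"rack mm",np.round(rackxyz(s["position"])*1000,1),"rot",np.round(e,2),"F(d,n,z)",np.round([f@D,f@N,f[2]],2),"M",np.round([m@D,m@N,m[2]],2),"op",round(float(s["opening"])*1000,1))
E
python3 - <<'E'
from h import *
c=np.array([.5078,-.0756,0])+.04*D; print(rackxyz(c)); 
goal(c+[0,0,.2]); goal(c+[0,0,.101]); st()
E
```

```text
[-0.08194618  0.00313976  0.        ]
shift cm [-36.75 -47.39   3.11] turn [ -0.1   0.1 -58.8]
shift cm [-36.73 -47.39  13.01] turn [ -0.1   0.1 -58.8]
t 0.1 rack mm [-641.8  218.4  230.2] rot [ 0.07 -0.1  58.82] F(d,n,z) [-0.14  0.01 -0.5 ] M [-0.03 -0.02 -0.01] op 85.3
```

Request:
arm_command --moves '[[[-3.7,-4.7,0],[0,0,-6],-1],[[-7.4,-9.5,0],[0,0,-12],-1],[[-11,-14.2,0],[0,0,-18],-1],[[-14.7,-19,0],[0,0,-24],-1],[[-18.4,-23.7,0],[0,0,-30],-1],[[-22,-28.4,0.5],[0,0,-36],-1],[[-25.7,-33.2,1],[0,0,-42],-1],[[-29.4,-37.9,1.5],[0,0,-48],-1],[[-33,-42.7,2.2],[0,0,-54],-1],[[-36.7,-47.4,3.1],[0,0,-58.8],-1]]'

```text
time: 1.35
position: [0.5169, -0.0351, 0.1998]
ee_rot: [0.995, -0.1, -0.0, -0.001]
contact_force: [0.0, -1.0, 1.2]
opening: 0.0851
```

```bash
python3 - <<'E'
from h import *
from rig import *
st()
c=np.array([.5078,-.0756,0])+.04*D
goal(c+[0,0,.101])
for n in("side","top"):
    d=get_image(n); cv2.imwrite(f"pics/{n}1.png",d["img"][:,:,::-1])
E
```

```text
t 1.35 rack mm [-80.4   2.4 199.8] rot [ 0.1  -0.02 -0.15] F(d,n,z) [-1.01 -0.22  1.16] M [ 0.01 -0.02 -0.03] op 85.1
shift cm [-0.07  0.17  9.88] turn [-0.1  0.   0.2]
```

View pics/side1.png

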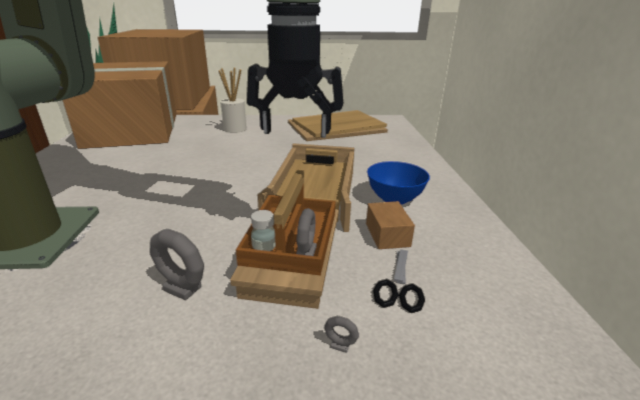

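```bash
python3 - <<'E'
from h import *
s=np.array([.5169,-.0351,.1998])
x=Rt(0).apply([1,0,0])
for cam,i in(("side",1),("top",1)):
    I=cv2.imread(f"pics/{cam}1.png")
    for k in(-.0425,0,.0425):
        for dz in(0,.013):
            u,v=pr(cam,s+k*x+[0,0,dz]); print(cam,k,dz,round(u,1),round(v,1))
u,v=map(int,pr("side",s)); a=cv2.imread("pics/side1.png")[90:230,220:380]; cv2.imwrite("pics/g1.png",cv2.resize(a,None,fx=4,fy=4,interpolation=3))
a=cv2.imread("pics/top1.png")[130:280,240:420]; cv2.imwrite("pics/g2.png",cv2.resize(a,None,fx=4,fy=4,interpolation=3))
E
```

```text
side -0.0425 0 268.9 140.6
side -0.0425 0.013 268.5 133.0
side 0 0 294.3 142.2
side 0 0.013 294.1 134.6
side 0.0425 0 320.1 143.9
side 0.0425 0.013 320.3 136.2
top -0.0425 0 325.1 241.1
top -0.0425 0.013 324.9 240.4
top 0 0 329.8 215.0
top 0 0.013 329.8 213.8
top 0.0425 0 334.5 189.7
top 0.0425 0.013 334.6 187.9
```

View pics/g1.png

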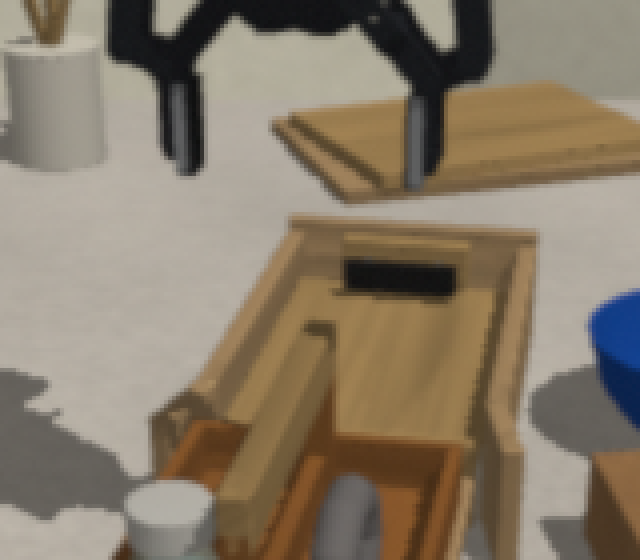

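View pics/g2.png

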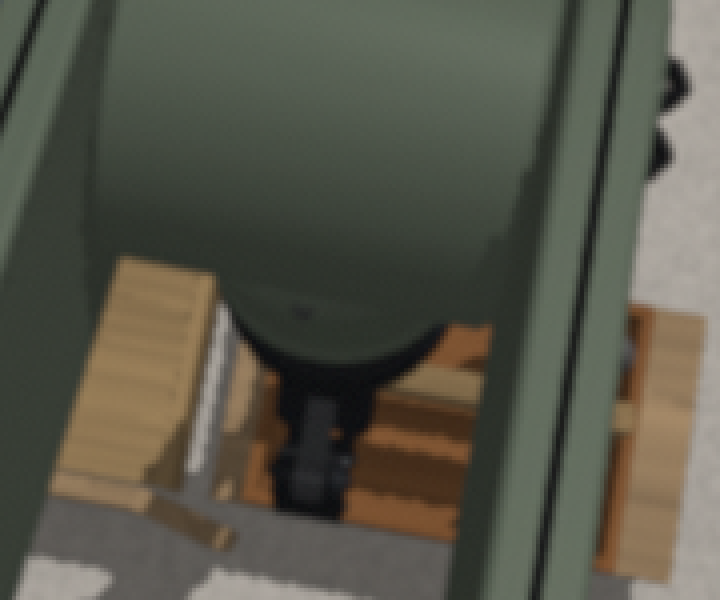

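Request:
arm_command --moves '[[[0,0.1,3],[0,0,0],-1],[[0,0.2,6],[0,0,0.2],-1],[[0,0.2,8.5],[0,0,0.2],-1],[[0,0.2,9.8],[0,0,0.2],-1],[[0,0.2,9.8],[0,0,0.2],-0.4],[[0,0.2,9.8],[0,0,0.2],0.2],[[0,0.2,9.8],[0,0,0.2],0.6],[[0,0.2,9.8],[0,0,0.2],1],[[0,0.2,9.8],[0,0,0.2],1],[[0,0.2,9.8],[0,0,0.2],1]]'

```text
time: 2.7
position: [0.5172, -0.0335, 0.1016]
ee_rot: [0.995, -0.1, -0.0, -0.002]
contact_force: [-1.6, -0.5, 6.0]
opening: 0.0134
```

```bash
python3 - <<'E'
from h import *
from rig import *
st()
for n in("side",):
    d=get_image(n); cv2.imwrite(f"pics/{n}2.png",d["img"][:,:,::-1])
a=cv2.imread("pics/side2.png")[90:310,215:415]; cv2.imwrite("pics/g3.png",cv2.resize(a,None,fx=2.7,fy=2.7,interpolation=3))
E
```

```text
t 2.7 rack mm [-78.8   2.5 101.6] rot [ 0.24 -0.07 -0.22] F(d,n,z) [-0.77  1.47  6.  ] M [ 0.02 -0.02 -0.12] op 13.4
```

View pics/g3.png

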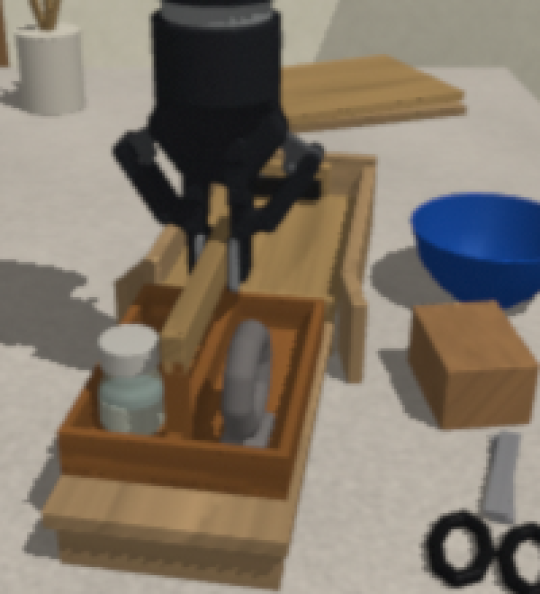

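Request:
arm_command --moves '[[[0,0.05,-0.1],[0.4,0,0],1],[[0,0.1,-0.2],[0.9,0,0],1],[[0,0.15,-0.35],[1.5,0,0],1],[[0,0.25,-0.45],[2,0,0],1],[[0,0.3,-0.6],[2.6,0,0],1],[[0,0.35,-0.7],[3.2,0,0],1],[[0,0.45,-0.85],[3.8,0,0],1],[[0,0.5,-0.95],[4.3,0,0],1],[[0,0.5,-0.95],[4.3,0,0],1],[[0,0.5,-0.95],[4.3,0,0],1]]'

```text
time: 4.0
position: [0.5162, -0.0385, 0.1111]
ee_rot: [0.994, -0.1, 0.003, -0.039]
contact_force: [0.7, 3.0, 0.9]
opening: 0.0134
```

```bash
cat > look.py <<'E'
import sys
from h import *
from rig import *
st()
k=sys.argv[1]
d=get_image("side"); cv2.imwrite(f"pics/s{k}.png",d["img"][:,:,::-1])
a=cv2.imread(f"pics/s{k}.png")[130:300,220:360]; cv2.imwrite(f"pics/sz{k}.png",cv2.resize(a,None,fx=3.5,fy=3.5,interpolation=3))
E
python3 look.py 3
```

```text
t 4.0 rack mm [-83.9   2.4 111.1] rot [ 4.53 -0.07 -0.21] F(d,n,z) [ 3.05 -0.06  0.85] M [ 0.06 -0.26 -0.09] op 13.4
```

View pics/sz3.png

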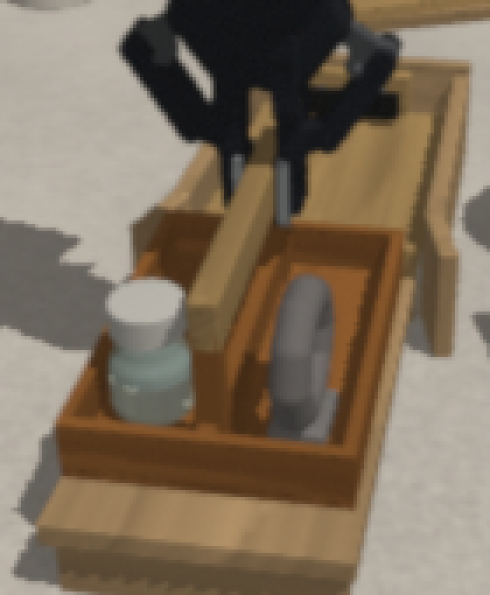

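Request:
arm_command --moves '[[[0.05,-0.3,0.02],[0,0,0],1],[[0.1,-0.8,0.06],[0,0,0],1],[[0.2,-1.3,0.1],[0,0,0],1],[[0.3,-1.8,0.14],[0,0,0],1],[[0.35,-2.3,0.18],[0,0,0],1],[[0.35,-2.8,0.22],[0,0,0],1],[[0.35,-3.3,0.26],[0,0,0],1],[[0.35,-3.8,0.3],[0,0,0],1],[[0.35,-4.2,0.33],[0,0,0],1],[[0.35,-4.5,0.35],[0,0,0],1]]'

```text
time: 5.3
position: [0.5286, 0.0053, 0.1111]
ee_rot: [0.994, -0.099, 0.003, -0.039]
contact_force: [-0.6, -1.9, -2.3]
opening: 0.0133
```

```bash
python3 look.py 4
```

```text
t 5.3 rack mm [-38.5  -0.9 111.1] rot [ 4.53 -0.07 -0.22] F(d,n,z) [-1.99  0.18 -2.34] M [-0.04  0.52 -0.02] op 13.3
```

View pics/sz4.png

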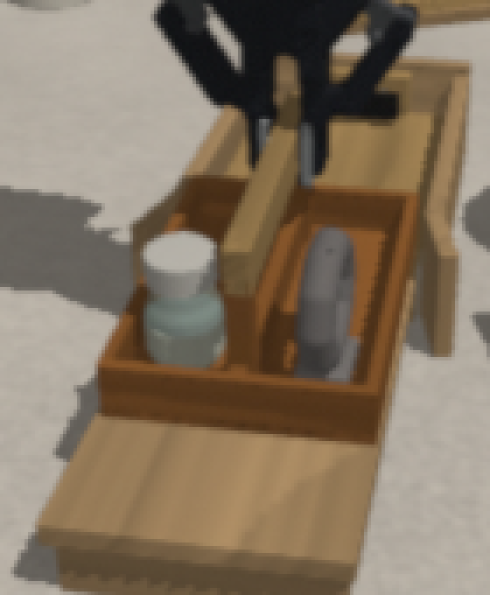

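Request:
arm_command --moves '[[[0,-0.2,0.02],[0,0,0],1],[[0,-0.5,0.04],[0,0,0],1],[[0,-0.8,0.06],[0,0,0],1],[[0,-1.1,0.09],[0,0,0],1],[[0,-1.4,0.11],[0,0,0],1],[[0,-1.7,0.13],[0,0,0],1],[[0,-2.0,0.16],[0,0,0],1],[[0,-2.3,0.18],[0,0,0],1],[[0,-2.6,0.2],[0,0,0],1],[[0,-2.8,0.22],[0,0,0],1]]'

```text
time: 6.6
position: [0.5342, 0.0335, 0.1111]
ee_rot: [0.994, -0.099, 0.003, -0.04]
contact_force: [-0.9, -2.1, -2.1]
opening: 0.0135
```

```bash
python3 look.py 5
```

```text
t 6.6 rack mm [ -9.8  -0.7 111.1] rot [ 4.56 -0.08 -0.23] F(d,n,z) [-2.22  0.42 -2.1 ] M [-0.09  0.58  0.03] op 13.5
```

View pics/sz5.png

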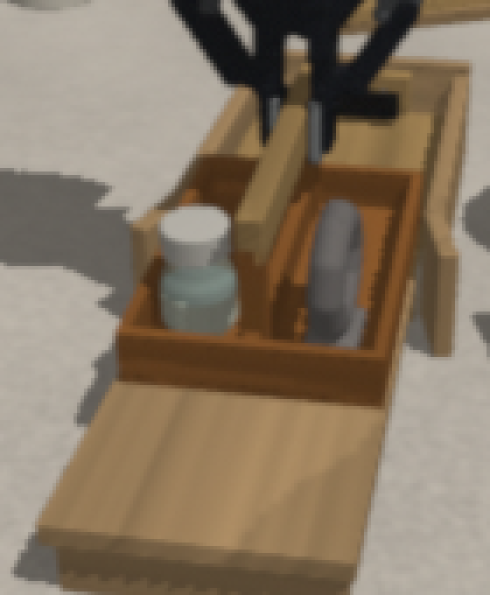

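Request:
arm_command --moves '[[[0,0,0.01],[-0.4,0,0],1],[[0,0,0.02],[-0.9,0,0],1],[[0,0,0.03],[-1.4,0,0],1],[[0,0,0.04],[-1.9,0,0],1],[[0,0,0.05],[-2.4,0,0],1],[[0,0,0.06],[-2.9,0,0],1],[[0,0,0.07],[-3.4,0,0],1],[[0,0,0.08],[-3.9,0,0],1],[[0,0,0.09],[-4.4,0,0.2],1],[[0,0,0.1],[-4.5,0,0.2],1]]'

```text
time: 7.9
position: [0.5343, 0.0339, 0.1102]
ee_rot: [0.995, -0.101, -0.001, -0.001]
contact_force: [0.1, 0.7, -6.4]
opening: 0.0133
```

```bash
python3 look.py 6
```

```text
t 7.9 rack mm [ -9.4  -0.7 110.2] rot [ 0.06 -0.08 -0.05] F(d,n,z) [ 0.72  0.03 -6.43] M [ 0.04 -0.35  0.02] op 13.3
```

View pics/sz6.png

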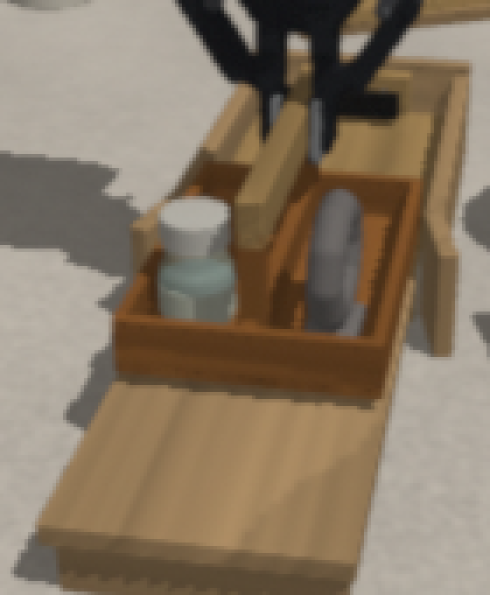

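Request:
arm_command --moves '[[[0,0,0.05],[0,0,0],1],[[0,0,0.1],[0,0,0],1],[[0,0,0.1],[0,0,0],1],[[0,-0.2,0.1],[0,0,0],1],[[0,-0.5,0.1],[0,0,0],1],[[0,-0.8,0.1],[0,0,0],1],[[0,-1.1,0.1],[0,0,0],1],[[0,-1.4,0.1],[0,0,0],1],[[0,-1.7,0.1],[0,0,0],1],[[0,-2.0,0.1],[0,0,0],1]]'

```text
time: 9.2
position: [0.5384, 0.0537, 0.1092]
ee_rot: [0.995, -0.101, -0.001, -0.001]
contact_force: [0.0, -0.3, -5.6]
opening: 0.013
```

```bash
python3 look.py 7
```

```text
t 9.2 rack mm [ 10.8  -0.7 109.2] rot [ 0.06 -0.07 -0.06] F(d,n,z) [-0.31 -0.09 -5.63] M [ 0.02 -0.4   0.05] op 13.0
```

Request:
arm_command --moves '[[[0,0,0.03],[0,0,0],1],[[0,0,0.06],[0,0,0],1],[[0,0,0.09],[0,0,0],1],[[0,0,0.12],[0,0,0],1],[[0,0,0.15],[0,0,0],1],[[0,0,0.15],[0,0,0],1],[[0,0,0.15],[0,0,0],1],[[0,0,0.15],[0,0,0],1],[[0,0,0.15],[0,0,0],1],[[0,0,0.15],[0,0,0],1]]'

```text
time: 10.5
position: [0.5384, 0.0542, 0.1086]
ee_rot: [0.995, -0.101, -0.001, -0.001]
contact_force: [-4.6, 1.3, 3.9]
opening: 0.0131
```

```bash
python3 look.py 8
```

```text
t 10.5 rack mm [ 11.3  -0.6 108.6] rot [ 0.1  -0.07 -0.06] F(d,n,z) [0.33 4.74 3.86] M [ 0.66 -0.34  0.06] op 13.1
```

View pics/sz8.png

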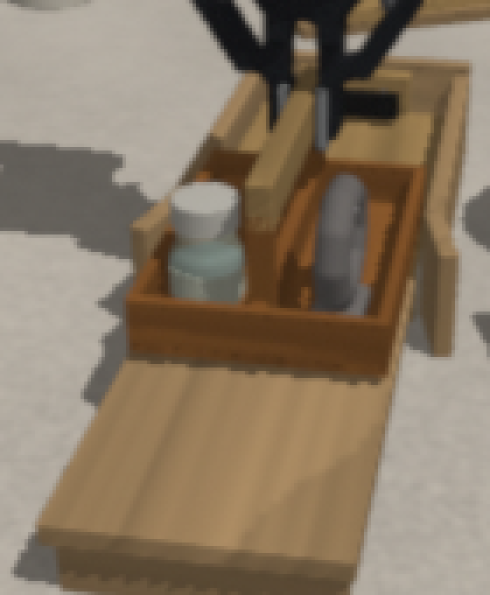

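Request:
arm_command --moves '[[[0,0,-0.06],[-0.4,0,0],1],[[0,-0.1,-0.1],[-0.8,0,0],1],[[0,-0.4,-0.1],[-1.2,0,0],1],[[0,-1.0,-0.1],[-1.3,0,0],1],[[0,-1.7,-0.1],[-1.3,0,0],1],[[0,-2.4,-0.1],[-1.3,0,0],1],[[0,-3.2,-0.1],[-1.3,0,0],1],[[0,-4.0,-0.1],[-1.3,0,0],1],[[0,-4.7,-0.1],[-1.3,0,0],1],[[0,-5.0,-0.1],[-1.3,0,0],1]]'

```text
time: 11.8
position: [0.5486, 0.1037, 0.1097]
ee_rot: [0.995, -0.101, -0.002, 0.01]
contact_force: [-0.5, 0.2, -5.5]
opening: 0.013
```

```bash
python3 look.py 9
```

```text
t 11.8 rack mm [ 61.9  -0.6 109.7] rot [-1.2  -0.06 -0.1 ] F(d,n,z) [ 0.08  0.52 -5.49] M [-0.01 -0.4   0.03] op 13.0
```

View pics/sz9.png

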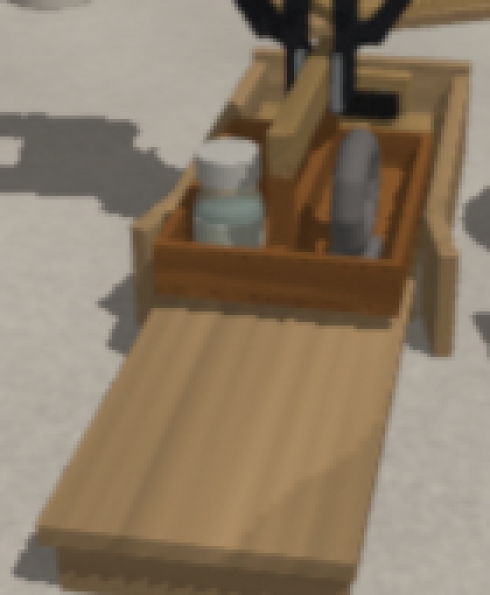

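Request:
arm_command --moves '[[[0,-0.3,0],[0,0,0],1],[[0,-0.8,-0.02],[0,0,0],1],[[0,-1.5,-0.03],[0,0,0],1],[[0,-2.2,-0.05],[0,0,0],1],[[0,-2.9,-0.06],[0,0,0],1],[[0,-3.6,-0.08],[0,0,0],1],[[0,-4.3,-0.09],[0,0,0],1],[[0,-4.9,-0.1],[0,0,0],1],[[0,-5.3,-0.11],[0,0,0],1],[[0,-5.5,-0.12],[0,0,0],1]]'

```text
time: 13.1
position: [0.5596, 0.158, 0.1098]
ee_rot: [0.995, -0.101, -0.002, 0.01]
contact_force: [-0.2, 0.1, -5.8]
opening: 0.013
```

```bash
python3 look.py 10
```

```text
t 13.1 rack mm [117.3  -0.4 109.8] rot [-1.19 -0.06 -0.11] F(d,n,z) [ 0.09  0.23 -5.78] M [ 0.02 -0.43  0.04] op 13.0
```

View pics/sz10.png

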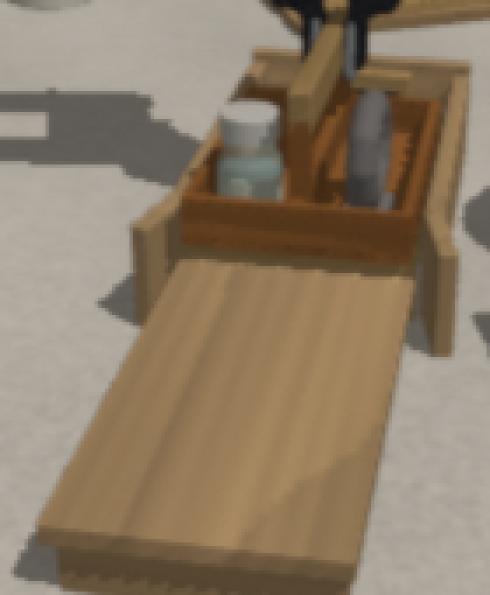

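Request:
arm_command --moves '[[[0,-0.2,0],[0,0,0],1],[[0,-0.4,-0.01],[0,0,0],1],[[0,-0.6,-0.01],[0,0,0],1],[[0,-0.8,-0.02],[0,0,0],1],[[0,-1.0,-0.02],[0,0,0],1],[[0,-1.2,-0.02],[0,0,0],1],[[0,-1.4,-0.03],[0,0,0],1],[[0,-1.5,-0.03],[0,0,0],1],[[0,-1.6,-0.03],[0,0,0],1],[[0,-1.6,-0.03],[0,0,0],1]]'

```text
time: 14.4
position: [0.5629, 0.1738, 0.1098]
ee_rot: [0.995, -0.101, -0.002, 0.01]
contact_force: [-0.4, -0.2, -5.3]
opening: 0.0136
```

```bash
python3 look.py 11
```

```text
t 14.4 rack mm [133.5  -0.4 109.8] rot [-1.18 -0.06 -0.11] F(d,n,z) [-0.31  0.35 -5.27] M [-0.02 -0.45 -0.02] op 13.6
```

View pics/sz11.png

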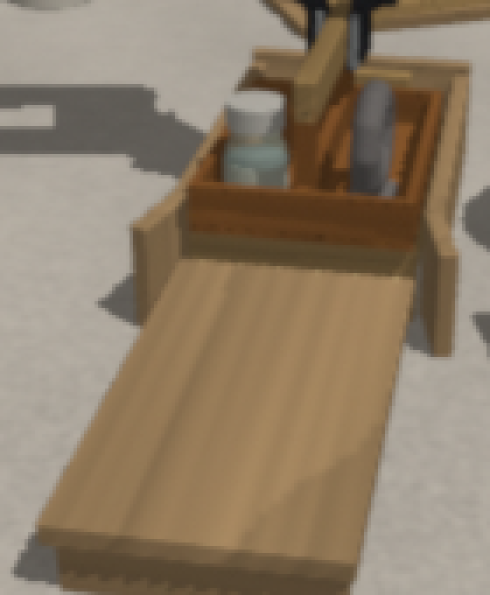

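Still free of contact. Advance 1 mm per row-step toward the buffer in short calls.

Request:
arm_command --moves '[[[0,-0.1,0],[0,0,0],1],[[0,-0.2,0],[0,0,0],1],[[0,-0.3,0],[0,0,0],1],[[0,-0.4,0],[0,0,0],1],[[0,-0.5,0],[0,0,0],1],[[0,-0.5,0],[0,0,0],1],[[0,-0.5,0],[0,0,0],1],[[0,-0.5,0],[0,0,0],1],[[0,-0.5,0],[0,0,0],1],[[0,-0.5,0],[0,0,0],1]]'

```text
time: 15.7
position: [0.5639, 0.1786, 0.1097]
ee_rot: [0.995, -0.101, -0.002, 0.01]
contact_force: [-0.1, -0.2, -5.8]
opening: 0.013
```

```bash
python3 look.py 12
```

```text
t 15.7 rack mm [138.4  -0.4 109.7] rot [-1.18 -0.06 -0.11] F(d,n,z) [-0.26  0.06 -5.84] M [ 0.   -0.47  0.01] op 13.0
```

Request:
arm_command --moves '[[[0,-0.1,0],[0,0,0],1],[[0,-0.2,0],[0,0,0],1],[[0,-0.3,0],[0,0,0],1],[[0,-0.4,0],[0,0,0],1],[[0,-0.4,0],[0,0,0],1],[[0,-0.4,0],[0,0,0],1],[[0,-0.4,0],[0,0,0],1],[[0,-0.4,0],[0,0,0],1],[[0,-0.4,0],[0,0,0],1],[[0,-0.4,0],[0,0,0],1]]'

```text
time: 17.0
position: [0.5647, 0.1826, 0.1096]
ee_rot: [0.995, -0.101, -0.002, 0.01]
contact_force: [-1.1, 0.3, -6.4]
opening: 0.0134
```

```bash
python3 look.py 13
```

```text
t 17.0 rack mm [142.4  -0.4 109.6] rot [-1.17 -0.06 -0.11] F(d,n,z) [ 0.02  1.18 -6.39] M [ 0.02 -0.47 -0.04] op 13.4
```

View pics/sz13.png

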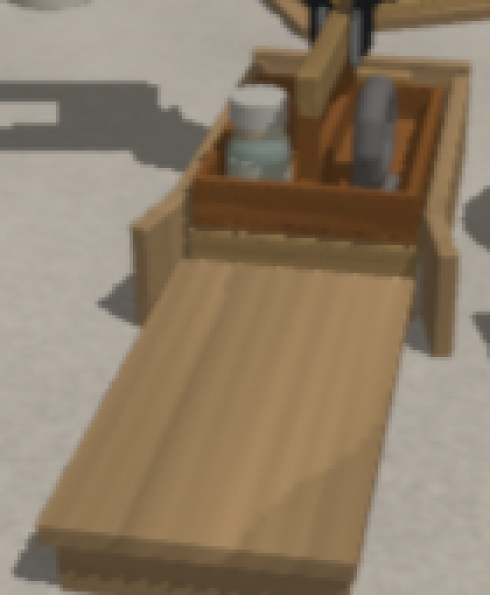

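Request:
arm_command --moves '[[[0,-0.1,0],[0,0,0],1],[[0,-0.2,0],[0,0,0],1],[[0,-0.3,0],[0,0,0],1],[[0,-0.4,0],[0,0,0],1],[[0,-0.4,0],[0,0,0],1],[[0,-0.4,0],[0,0,0],1],[[0,-0.4,0],[0,0,0],1],[[0,-0.4,0],[0,0,0],1],[[0,-0.4,0],[0,0,0],1],[[0,-0.4,0],[0,0,0],1]]'

```text
time: 18.3
position: [0.5655, 0.1864, 0.1095]
ee_rot: [0.995, -0.101, -0.002, 0.01]
contact_force: [-0.4, -1.8, -5.5]
opening: 0.0134
```

```bash
python3 look.py 14
```

```text
t 18.3 rack mm [146.3  -0.4 109.5] rot [-1.18 -0.06 -0.11] F(d,n,z) [-1.8   0.03 -5.53] M [ 0.06 -0.03  0.06] op 13.4
```

Request:
arm_command --moves '[[[0,-0.05,0],[0,0,0],1],[[0,-0.1,0],[0,0,0],1],[[0,-0.15,0],[0,0,0],1],[[0,-0.2,0],[0,0,0],1],[[0,-0.2,0],[0,0,0],1],[[0,-0.2,0],[0,0,0],1],[[0,-0.2,0],[0,0,0],1],[[0,-0.2,0],[0,0,0],1],[[0,-0.2,0],[0,0,0],1],[[0,-0.2,0],[0,0,0],1]]'

```text
time: 19.6
position: [0.5659, 0.1884, 0.1095]
ee_rot: [0.995, -0.101, -0.001, 0.01]
contact_force: [-1.9, -3.6, -3.6]
opening: 0.0131
```

```bash
python3 look.py 15
```

```text
t 19.6 rack mm [148.3  -0.5 109.5] rot [-1.19 -0.05 -0.11] F(d,n,z) [-3.93  1.13 -3.57] M [0.02 0.42 0.05] op 13.1
```

View pics/sz15.png

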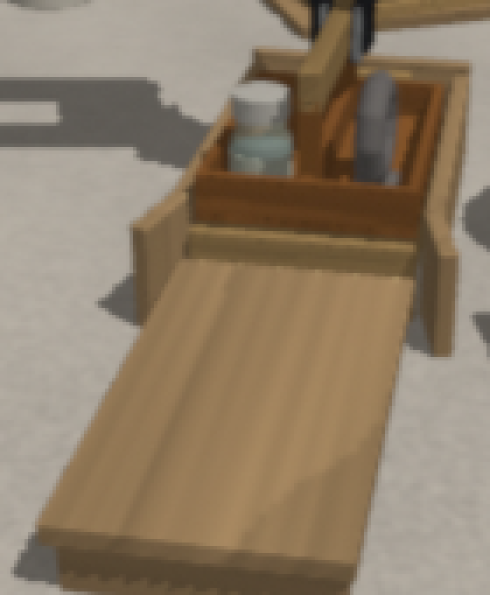

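Request:
arm_command --moves '[[[0,-0.05,0],[0,0,0],1],[[0,-0.1,0],[0,0,0],1],[[0,-0.15,0],[0,0,0],1],[[0,-0.2,0],[0,0,0],1],[[0,-0.25,0],[0,0,0],1],[[0,-0.25,0],[0,0,0],1],[[0,-0.25,0],[0,0,0],1],[[0,-0.25,0],[0,0,0],1],[[0,-0.25,0],[0,0,0],1],[[0,-0.25,0],[0,0,0],1]]'

```text
time: 20.9
position: [0.5662, 0.19, 0.1096]
ee_rot: [0.995, -0.101, -0.002, 0.011]
contact_force: [-1.4, -6.6, -2.6]
opening: 0.0133
```

```bash
python3 look.py 16
```

```text
t 20.9 rack mm [149.9  -0.5 109.6] rot [-1.29 -0.07 -0.11] F(d,n,z) [-6.79  0.02 -2.61] M [0.06 0.88 0.08] op 13.3
```

View pics/sz16.png

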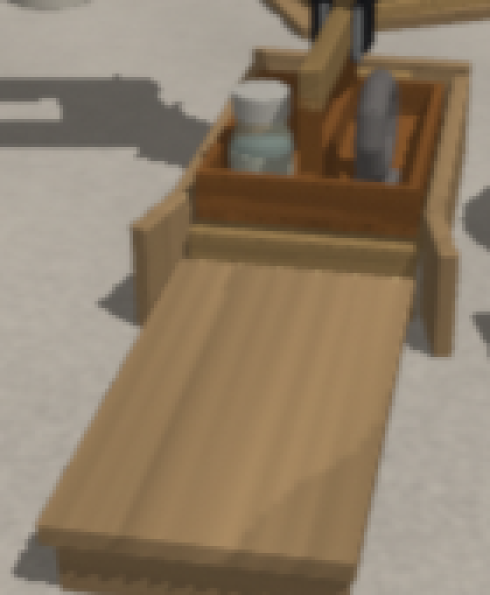

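Request:
arm_command --moves '[[[0,0,0],[0.3,0,0],1],[[0,0,0],[0.6,0,0],1],[[0,0,0],[0.9,0,0],1],[[0,0,0.03],[1.2,0,0],1],[[0,0,0.08],[1.3,0,0],1],[[0,0,0.13],[1.3,0,0],1],[[0,0,0.18],[1.3,0,0],1],[[0,0,0.22],[1.3,0,0],1],[[0,0,0.22],[1.3,0,0],1],[[0,0,0.22],[1.3,0,0],1]]'

```text
time: 22.2
position: [0.5662, 0.1891, 0.1074]
ee_rot: [0.995, -0.1, -0.001, 0.001]
contact_force: [-2.0, -6.3, -3.5]
opening: 0.0133
```

```bash
python3 look.py 17
```

```text
t 22.2 rack mm [149.1  -0.6 107.4] rot [-0.09 -0.07 -0.12] F(d,n,z) [-6.58  0.65 -3.55] M [0.07 0.89 0.08] op 13.3
```

View pics/sz17.png

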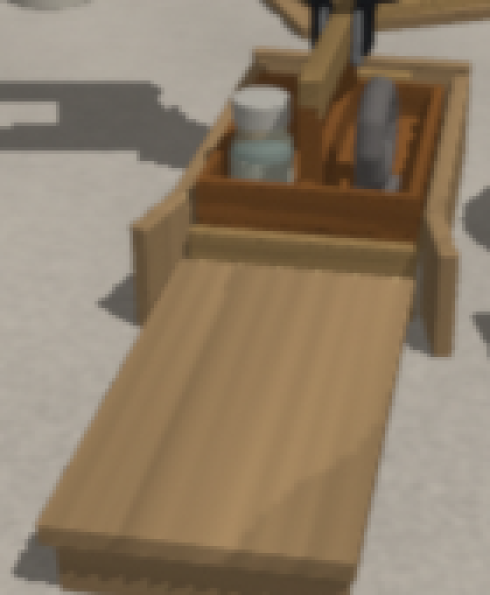

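Request:
arm_command --moves '[[[0,0,0.04],[0.1,0,0],1],[[0,0,0.08],[0.1,0,0],1],[[0,0,0.12],[0.1,0,0],1],[[0,0,0.16],[0.1,0,0],1],[[0,0,0.2],[0.1,0,0],1],[[0,0,0.2],[0.1,0,0],1],[[0,0,0.2],[0.1,0,0],1],[[0,0,0.2],[0.1,0,0],1],[[0,0,0.2],[0.1,0,0],1],[[0,0,0.2],[0.1,0,0],1]]'

```text
time: 23.5
position: [0.5661, 0.1885, 0.1054]
ee_rot: [0.995, -0.1, -0.001, 0.0]
contact_force: [-0.0, -7.1, -2.6]
opening: 0.0131
```

```bash
python3 look.py 18; python3 - <<'E'
import cv2,numpy as np
o=[]
for k in(16,17,18):
    o.append(cv2.resize(cv2.imread(f"pics/s{k}.png")[150:215,255:350],None,fx=6,fy=6,interpolation=2)[:, :])
a=np.vstack([cv2.resize(x,(285*2,195)) for x in o]) if 0 else np.vstack([x[130:330] for x in o]); cv2.imwrite("pics/cmp.png",a[:600])
E
```

```text
t 23.5 rack mm [148.5  -0.7 105.4] rot [-0.05 -0.07 -0.12] F(d,n,z) [-6.95 -1.42 -2.57] M [0.05 0.8  0.13] op 13.1
```

View pics/cmp.png

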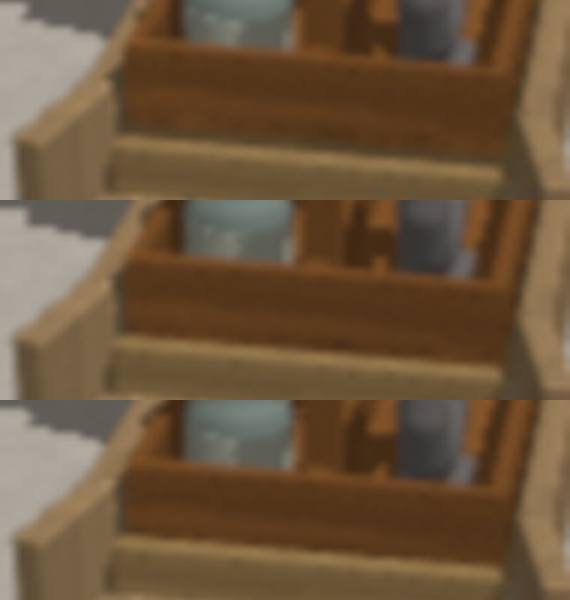

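Request:
arm_command --moves '[[[0,0,0.03],[0.1,0,0],1],[[0,0,0.06],[0.1,0,0],1],[[0,0,0.09],[0.1,0,0],1],[[0,0,0.12],[0.1,0,0],1],[[0,0,0.14],[0.1,0,0],1],[[0,0,0.14],[0.1,0,0],1],[[0,0,0.14],[0.1,0,0],1],[[0,0,0.14],[0.1,0,0],1],[[0,0,0.14],[0.1,0,0],1],[[0,0,0.14],[0.1,0,0],1]]'

```text
time: 24.8
position: [0.5661, 0.1881, 0.104]
ee_rot: [0.995, -0.1, -0.001, -0.0]
contact_force: [-1.5, -6.0, -3.4]
opening: 0.0135
```

```bash
python3 look.py 19
```

```text
t 24.8 rack mm [148.1  -0.7 104. ] rot [ 0.   -0.07 -0.13] F(d,n,z) [-6.2   0.22 -3.42] M [0.   0.67 0.09] op 13.5
```

Request:
arm_command --moves '[[[0,0,0.03],[0,0,0],1],[[0,0,0.06],[0,0,0],1],[[0,0,0.09],[0,0,0],1],[[0,0,0.12],[0,0,0],1],[[0,0,0.15],[0,0,0],1],[[0,0,0.15],[0,0,0],1],[[0,0,0.15],[0,0,0],1],[[0,0,0.15],[0,0,0],1],[[0,0,0.15],[0,0,0],1],[[0,0,0.15],[0,0,0],1]]'

```text
time: 26.1
position: [0.5661, 0.1879, 0.1037]
ee_rot: [0.995, -0.1, -0.001, 0.0]
contact_force: [-4.0, -6.8, 2.3]
opening: 0.0132
```

```bash
python3 look.py 20
```

```text
t 26.1 rack mm [147.9  -0.7 103.7] rot [-0.03 -0.07 -0.14] F(d,n,z) [-7.45  2.54  2.3 ] M [0.45 0.73 0.08] op 13.2
```

View pics/sz20.png

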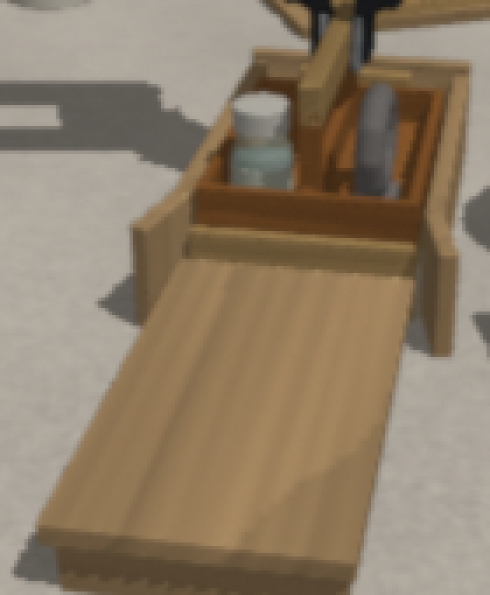

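Request:
arm_command --moves '[[[0,0,0],[0,0,0],0.7],[[0,0,0],[0,0,0],0.5],[[0,0,0],[0,0,0],0.2],[[0,0,0],[0,0,0],0],[[0,0,0],[0,0,0],0],[[0,0,0],[0,0,0],0],[[0,0,0],[0,0,0],0],[[0,0,0],[0,0,0],0],[[0,0,0],[0,0,0],0],[[0,0,0],[0,0,0],0]]'

```text
time: 27.4
position: [0.5661, 0.1879, 0.1037]
ee_rot: [0.995, -0.1, -0.001, 0.0]
contact_force: [-0.1, 0.8, 0.9]
opening: 0.0427
```

```bash
python3 look.py 21
```

```text
t 27.4 rack mm [147.9  -0.7 103.7] rot [-0.03 -0.07 -0.13] F(d,n,z) [0.73 0.25 0.91] M [-0.01 -0.01 -0.03] op 42.7
```

View pics/sz21.png

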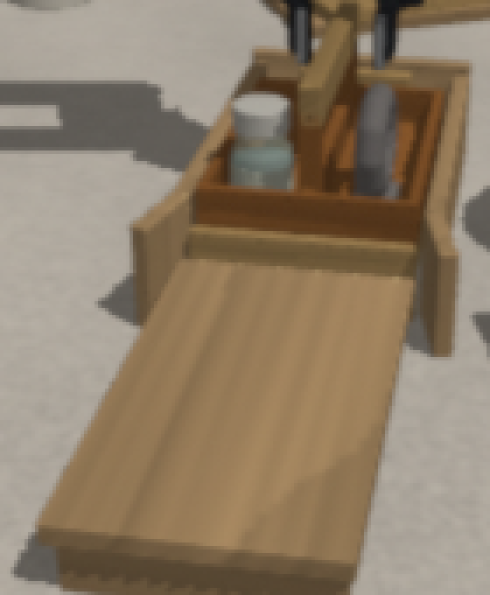

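Released with no visible jump. Raise clear.

Request:
arm_command --moves '[[[0,0,-1],[0,0,0],0],[[0,0,-2.5],[0,0,0],0],[[0,0,-5],[0,0,0],0],[[0,1,-8],[0,0,0],0],[[0,3,-12],[0,0,0],0],[[-4,6,-14],[0,0,0],0],[[-8,10,-14],[0,0,0],0],[[-12,14,-14],[0,0,0],0],[[-15,18,-14],[0,0,0],0],[[-17,22,-14],[0,0,0],0]]'

```text
time: 28.7
position: [0.3546, 0.0057, 0.2453]
ee_rot: [0.995, -0.1, 0.001, 0.001]
contact_force: [1.2, -1.1, 1.1]
opening: 0.0427
```

```bash
python3 look.py 22; python3 - <<'E'
from rig import *
import cv2
d=get_image("top"); cv2.imwrite("pics/t22.png",d["img"][:,:,::-1])
a=cv2.imread("pics/s22.png")[135:225,245:365]; cv2.imwrite("pics/e1.png",cv2.resize(a,None,fx=6,fy=6,interpolation=2))
E
```

```text
t 28.7 rack mm [-73.3 169.6 245.3] rot [-0.05  0.1  -0.2 ] F(d,n,z) [-0.85 -1.45  1.13] M [0.05 0.03 0.03] op 42.7
```

View pics/e1.png

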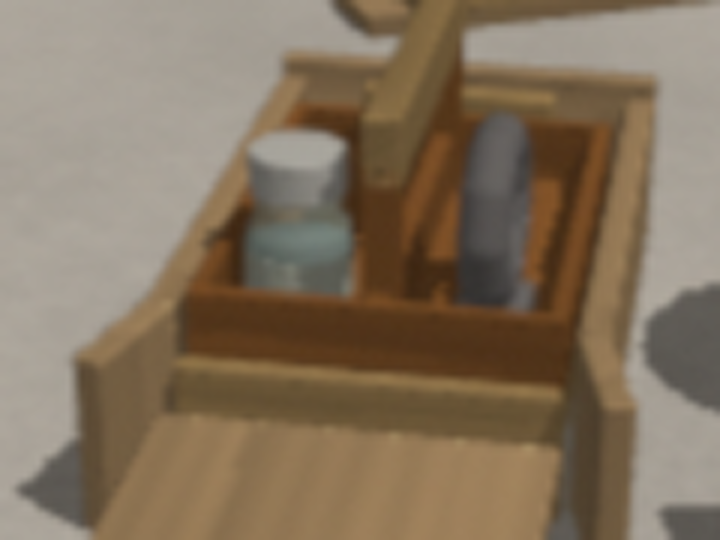

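View pics/t22.png

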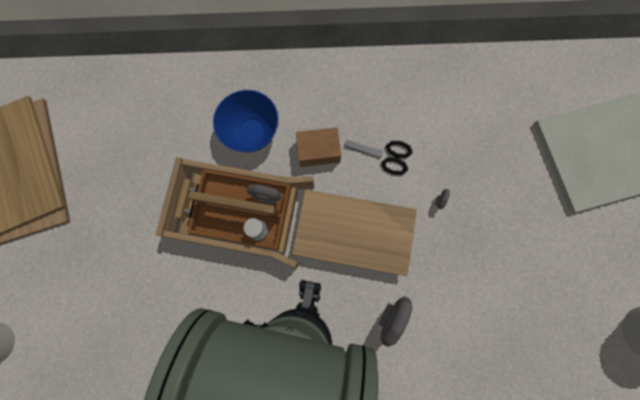

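```bash
python3 - <<'E'
from h import *
p=np.load("p.npy")
import h
def ov(name,img,cam,off,crop,sc):
    ins=.0054
    rk=np.array([p[0],p[1]])+off[:2]
    c=rk+(.098+ins)*D[:2]
    overlay(name,img,cam,(rk[0],rk[1],p[2],off[2]),(c[0],c[1],p[2],.045+off[2]),None,ins,crop,sc)
ov("pics/e2.png",cv2.imread("pics/t22.png"),"top",p[11:14],(150,145,310,275),4.5)
ov("pics/e3.png",cv2.imread("pics/s22.png"),"side",p[8:11],(245,120,365,220),6)
E
```

```text
(no output)
```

View pics/e2.png

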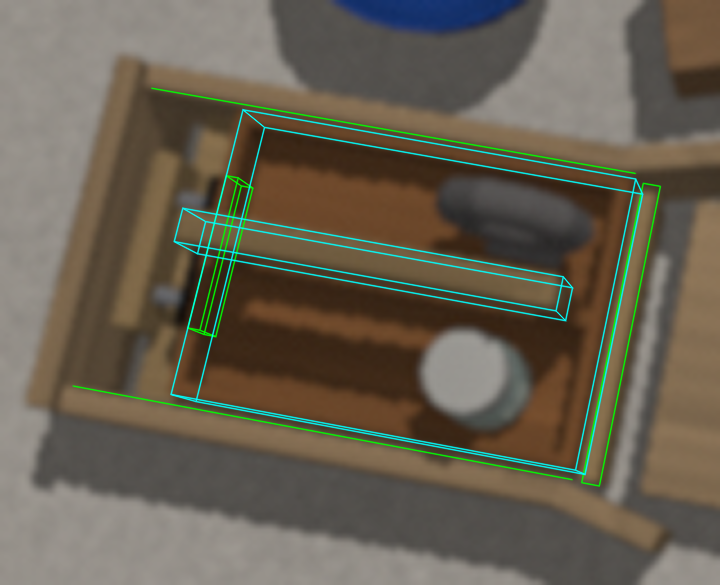

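View pics/e3.png

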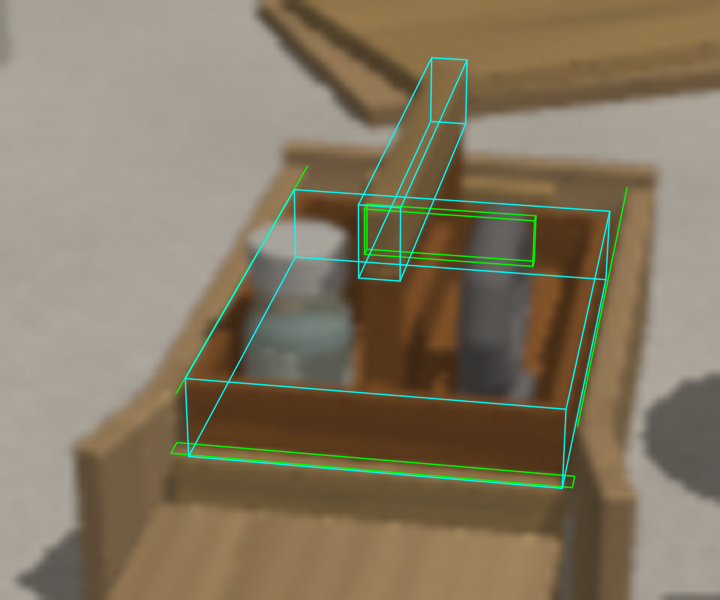

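```bash
python3 -c "
from rig import *
print(hand_in())"
```

```text
the job is handed in; nothing more can be done
None
```

I slid the tote into the rack, let go and handed in at about 28.8 s of the 67 s. `hand_in()` gave no verdict, so the result rests on my own checks below.

**What I did**
- **Grasp:** I gripped the bar about 43 mm ahead of the tote's centre and tilted the nose up about 4.5° with the tail still on the shelf.
- **Over the lip:** I slid the nose over the lip, levelled the tote and pressed it onto the lip at a centre x of about -32 mm. The vertical force jumped by about 9.5 N there.
- **Into the rack:** I slid it on, touching lightly at most, until the nose met the buffer. I pressed to about 7 N, which I estimate as 4.5 to 5 mm in, then lowered the tail behind the lip until the underside met the floor and opened the fingers.

**Last checks**
- **Seating:** Floor contact came 4.9 to 5.3 mm below the lip contact (expected 5 mm). The final side picture matches the model of a flat tote at home to within about 2 pixels.
- **Release:** The tote did not visibly move when I let go, and afterwards the tool read about 1 N, which is its noise level.
- **Surroundings:** The ring and jar stand upright. The basin, carton and scissors are where they were in the first picture.

**Not confirmed:**
- **Buffer:** I inferred its travel from force and arm position, because the cameras could not see it well.
- **Camera offsets:** The two cameras disagreed by about 3 to 4 mm on absolute position. I settled this with the gripper's known position and the contacts I felt.
- **Side force:** Small side forces of 2.5 to 5 N appeared when the tote first touched the lip and the floor. They were gone after I lifted or let go.

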